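Load the orbital shaker with four culture vessels

ROBOT

A 6-joint arm with a two-finger parallel gripper is mounted at the origin on the work surface. World frame = base frame: x ahead of the robot, y to its left, z up, the work surface at z = 0. Lengths are in m, angles in degrees, forces in N, time in s.
With the tool pointing down it reaches from about 0.3 to 1 m from the base axis. Payload 5.1 kg.
Tool frame: the origin (TCP) lies midway between the tips of the shut fingers; the grasp point (between the pads) lies 19 mm behind it; z points along the fingers, y is the line along which they close (so a half turn about z gives the same grasp; the last joint's range is limited). The gripper opens to 95 mm and grips with 3 to 60 N. Pads are 20 mm wide; open, the fingers measure 119 mm over their backs; the gripper's body (75 mm by 180 mm) begins 59 mm behind the grasp point.
Start: joints at [-78.129, 7.093, 94.555, -0, 78.352, -4.733], TCP at [0.186, -0.623, 0.215] pointing down, gripper open.
Joint ranges: [-149.61, 149.61], [-58.7, 133.49], [1.44, 155.28], [-77.14, 257.14], [18.33, 153.61], [-166.67, 166.67]. Speed limits (degrees/s): [147.25, 147.25, 180, 180, 180, 180].

INTERFACE

Orientations are given as a 3x3 rotation matrix whose columns are the frame's x, y, z axes.
In Python, from station import r gives the robot as it stands.
- The arm moves only by the tool servo_tool, never from a script. Its argument "series" is a list of rows, each an object with "hand": the opening, from -1 (shut) to 1 (fully open); "dp": the shift along the tool's x, y, z in mm, a list of three; "twist": the turn about the tool's z in degrees. In form: [{"hand": hand, "dp": [dx, dy, dz], "twist": twist}, ...]. A call has exactly 10 rows; each row is the pose to reach, as a shift and turn from the pose commanded when the call began, along the tool's axes at that moment; what a row does not reach only later rows make up. A row lasts 1/12 s, in which the tool goes at most 41.7 mm and 7.16 degrees, less where a joint would pass 70% of its speed; a pose out of reach is approached as far as the arm can. A call with a gripper value outside its range is refused whole. The fingers move at their own pace and stop on an object; "squeeze" is the grip in N (left out, the last holds). Time passes only in rows, so rows that repeat a pose let the fingers close, or fill a call up. It gives the time, the measured TCP pose, the force, the opening and the grip force at its end, in the units of the state.
- r.get_obs(): the state, without advancing time (a new reading comes with each control period).
- r.read_camera(name): name is "scene" or "top" or "wrist"; returns the picture (480x640x3 uint8, red, green, blue); there is no depth.
- r.get_calibration(name): a dict with "intrinsics" (3x3 intrinsics, pixels), "position" and "attitude" of the camera in the world. Camera axes: x right, y up, looking along -z (the intrinsics and any distortion apply to the point x, -y, -z); pixel columns grow to the right and rows downward; lengths in m; the calibration is good to about 2 mm. A picture is of the moment at which its call begins: read the wrist's pose just before it. get_calibration takes no time and is no camera call; for the wrist camera it gives the pose at the moment of the call.
- r.finish_job(): hands the job in; it is judged then, once.
Trained networks look in the newest picture that a camera, given by its name, has taken for a name from the list of things; names that differ only in an ending like _2 or _b are one class to them, and where a whole thing is asked for, a point or a joint stands for the part that bears it (a point fixed in the world has none). Each returns a list of dicts, best first, with "score" (0 to 1); they miss things now and then, are a little off and sometimes report something else, mostly with a low value. They report only what shows in the picture. A call takes as long as a camera call. They do not tell look-alikes from the thing itself.
- r.search_frame(camera, thing): "position" ([x, y, z] in m, in world coordinates, good to about 4 mm: the middle of the surface that is visible of it).
- r.mark_of(camera, thing): "position" ([x, y, z] in m, in world coordinates, good to about 4 mm: a listed point, or the origin of a listed thing).
The state is a dict: "time": time; "joint_pos": joint angles; "qvel": joint speeds; "effort": joint torques, N m; "tcp_pos": TCP position; "tool_rot": TCP orientation; "force": force on the tool from outside, world axes, zero at the start; "ft_torque": the same for the moment, N m; "width": finger opening in m; "gripper_force": force on a finger pad.
Only numpy, scipy, OpenCV 4.12 (cv2) and the standard library are available. Lean on these libraries where they do the work, as an engineer would, in place of code of your own. Each camera call takes 0.05 s, during which the arm holds its last target. There are 200 camera calls.

TASK

Load the orbital shaker for the next culture run: put each of the three conical flasks and the square bottle into the clamp on the shaker's platform that is made for its size and shape, standing upright and flat on the clamp's base plate. Lower each one in gently, do not drop it in or tip any over, and leave the tube rack and the mini centrifuge where they are.

Things in the scene. Friction and masses are not known exactly. Their poses are not given: they have to be found in the camera images.
- flask_large: largest of three conical (Erlenmeyer) flasks, frosted clear plastic: base 82 mm across, 142 mm tall over a blue ribbed screw cap, a cylinder 43 mm across and 28 mm high at the very top. Below it a narrower neck, then a cone (34 mm across at 103 mm height, 76 mm across at 28 mm). Stands loose on the bench. Origin: centre of its underside, z up; yaw does not matter.
- flask_medium: middle of three conical (Erlenmeyer) flasks, frosted clear plastic: base 67 mm across, 116 mm tall over a blue ribbed screw cap, a cylinder 38 mm across and 26 mm high at the very top. Below it a narrower neck, then a cone (31 mm across at 80 mm height, 62 mm across at 22 mm). Stands loose on the bench. Origin: centre of its underside, z up; yaw does not matter.
- flask_small: smallest of three conical (Erlenmeyer) flasks, frosted clear plastic: base 51 mm across, 88 mm tall over a blue ribbed screw cap, a cylinder 30 mm across and 24 mm high at the very top. Below it a narrower neck, then a cone (24 mm across at 55 mm height, 47 mm across at 15 mm). Stands loose on the bench. Origin: centre of its underside, z up; yaw does not matter.
- square_bottle: square bottle of frosted clear plastic: body 52 x 52 mm, 78 mm high, round shoulder and neck, 118 mm tall over a blue ribbed screw cap, a cylinder 38 mm across and 26 mm high at the very top. Stands loose on the bench at any yaw. Origin: centre of its underside, z up, x and y square to its flat sides (any quarter turn looks the same).
- clamp_large: largest round steel clamp on the dark shaker platform, for the 82 mm flask. Round base plate 2.5 mm thick (the seat); four rigid fingers 18 mm wide at +x, +y, -x, -y: inner faces 45 mm from the centre to 18 mm height, then flared out 8 mm to tips at 35 mm. Origin: centre of the plate's underside, 92 mm above the bench, z up. Fixed. The four clamps form a square, 116 mm apart.
- clamp_medium: middle-sized round steel clamp on the dark shaker platform, for the 67 mm flask. Round base plate 2.5 mm thick (the seat); four rigid fingers 16 mm wide at +x, +y, -x, -y: inner faces 37.5 mm from the centre to 18 mm height, then flared out 8 mm to tips at 35 mm. Origin: centre of the plate's underside, 92 mm above the bench, z up. Fixed. The four clamps form a square, 116 mm apart.
- clamp_small: smallest round steel clamp on the dark shaker platform, for the 51 mm flask. Round base plate 2.5 mm thick (the seat); four rigid fingers 14 mm wide at +x, +y, -x, -y: inner faces 29.5 mm from the centre to 18 mm height, then flared out 8 mm to tips at 35 mm. Origin: centre of the plate's underside, 92 mm above the bench, z up. Fixed. The four clamps form a square, 116 mm apart.
- clamp_square: square steel clamp on the dark shaker platform, for the square bottle. Plate 2.5 mm thick (the seat); a rigid finger 26 mm wide mid-side at +x, +y, -x, -y: inner faces 30 mm from the centre to 18 mm height, then flared out 8 mm to tips at 35 mm. Bottle enters square to the plate, within 10 degrees, any quarter turn. Origin: centre of the plate's underside, 92 mm above the bench, z up. Fixed.
- tube_rack: bystander: white rack 100 x 200 mm, 42 mm high with small capped tubes, loose on the bench beyond the work. Origin: centre of its underside. Leave it alone.
- centrifuge: bystander: white round mini centrifuge, 150 mm across, black rotor, smoked dome lid standing open, 210 mm high in all, loose on the bench to the robot's right. Origin: centre of its underside. Leave it alone.
There are look-alikes about, which are no part of the job. Leave any black look-alike of the flask_medium alone. Leave any purple look-alike of the flask_small alone.

How it is judged (in metres and radians):
At the end, for the whole second after the job is handed in: Each of the four vessels is in its own clamp: its centre within 10 mm of the clamp's centre, its underside on the base plate (-2 to 7 mm above the clamp's origin), upright within 0.06 rad, released and at rest (under 0.02 m/s and 0.2 rad/s) (horizontal distance between flask_large and clamp_large below 0.01 m and z of flask_large in the frame of clamp_large between -0.002 and 0.007 m and angle between each of flask_large, flask_medium, flask_small, square_bottle's own z axis and vertical below 0.06 rad and linear speed of each of flask_large, flask_medium, flask_small, square_bottle below 0.02 m/s and angular speed of each of flask_large, flask_medium, flask_small, square_bottle below 0.2 rad/s and horizontal distance between flask_medium and clamp_medium below 0.01 m and z of flask_medium in the frame of clamp_medium between -0.002 and 0.007 m and horizontal distance between flask_small and clamp_small below 0.01 m and z of flask_small in the frame of clamp_small between -0.002 and 0.007 m and horizontal distance between square_bottle and clamp_square below 0.01 m and z of square_bottle in the frame of clamp_square between -0.002 and 0.007 m); the robot touches nothing.
It fails at once if a flask or the bottle is tipped over (more than about 40 degrees) (angle between any of flask_large, flask_medium, flask_small, square_bottle's own z axis and vertical above 0.7 rad).
It fails at once if a flask or the bottle is dropped or slammed into its clamp (faster than 0.6 m/s within 40 mm of its seat) ((horizontal distance between flask_large and clamp_large below 0.03 m and z of flask_large in the frame of clamp_large below 0.04 m and linear speed of flask_large above 0.6 m/s) or (horizontal distance between flask_medium and clamp_medium below 0.03 m and z of flask_medium in the frame of clamp_medium below 0.04 m and linear speed of flask_medium above 0.6 m/s) or (horizontal distance between flask_small and clamp_small below 0.03 m and z of flask_small in the frame of clamp_small below 0.04 m and linear speed of flask_small above 0.6 m/s) or (horizontal distance between square_bottle and clamp_square below 0.03 m and z of square_bottle in the frame of clamp_square below 0.04 m and linear speed of square_bottle above 0.6 m/s)).
It fails at once if the tube rack is moved by more than 25 mm (distance of tube_rack from where it was at the start of the episode above 0.025 m).
It fails at once if the mini centrifuge is moved by more than 25 mm (distance of centrifuge from where it was at the start of the episode above 0.025 m).
It also fails if it takes over 99 s, if anything falls off the work surface, if the arm or the gripper's body presses on something with over 40 N, if the wrist force passes 120 N, or if a joint passes its speed limit or range.

## Working session

There is one attempt and no reset: what is moved stays moved. The work goes in short steps, Python scripts to look and compute and a tool call to move; the robot and the scene stay as the last step left them, time stands still between calls to the robot, and variables do not carry over. Pictures are saved under pics/ and viewed, at most 14 in all, crops included, and the job is handed in when it is done.

Besides the shell and the picture viewer there is one more tool, called in YAML: its name, and indented under it one key for each argument. servo_tool: Moves the arm, as the interface text tells. Its arguments: {"type":"object","properties":{"series":{"type":"array","items":{"type":"object","properties":{"hand":{"type":"number"},"dp":{"type":"array","items":{"type":"number"}},"twist":{"type":"number"}}}},"squeeze":{"type":"number"}},"required":["series"]}

```bash
mkdir -p pics; ls; python3 - <<'E'
from station import r
import cv2
o=r.get_obs(); print(o['time'],o['tcp_pos'],o['tool_rot'],o['width'],o['force'])
for c in ('scene','top'):
    cv2.imwrite(f'pics/{c}0.png',cv2.cvtColor(r.read_camera(c),cv2.COLOR_RGB2BGR))
    k=r.get_calibration(c); print(c,k)
    for t in ('flask_large','flask_medium','flask_small','square_bottle','clamp_large','clamp_medium','clamp_small','clamp_square','tube_rack','centrifuge'):
        print(t,[(d['position'],round(d['score'],2)) for d in r.mark_of(c,t)][:3])
E
```

```text
pics
0.0 [ 0.1855741  -0.62227218  0.21336705] [[ 9.58298120e-01  2.85770024e-01 -4.54130258e-04]
 [ 2.85770345e-01 -9.58295930e-01  2.05461987e-03]
 [ 1.51957594e-04 -2.09871532e-03 -9.99997786e-01]] 0.09517497752837342 [0.8776123  0.56877481 0.19968278]
scene {'intrinsics': array([[481.93145992,   0.        , 327.86911759],
       [  0.        , 481.93145992, 236.26883322],
       [  0.        ,   0.        ,   1.        ]]), 'position': array([ 1.47484093, -0.5411365 ,  0.79324218]), 'attitude': array([[ 0.46369435, -0.51492536,  0.7209989 ],
       [ 0.88578671,  0.28708196, -0.36464483],
       [-0.0192209 ,  0.80773499,  0.58923233]])}
flask_large [([0.4375, -0.0742, -0.0001], 0.75)]
flask_medium [([0.6113, -0.0941, 0.0046], 0.73)]
flask_small [([0.4562, -0.3114, -0.004], 0.71), ([0.3545, -0.3257, 0.0019], 0.56), ([0.5456, 0.337, 0.0928], 0.56)]
square_bottle [([0.605, -0.2712, 0.0004], 0.79)]
clamp_large [([0.5457, 0.3441, 0.0966], 0.68)]
clamp_medium [([0.5205, 0.228, 0.0923], 0.93)]
clamp_small [([0.4354, 0.3718, 0.0881], 0.7)]
clamp_square [([0.6095, -0.0943, 0.0004], 0.73)
[... 366 characters left out ...]
attitude': array([[ 0.01877057,  0.9949281 , -0.09882173],
       [-0.99979559,  0.01942086,  0.00562245],
       [ 0.00751313,  0.098696  ,  0.99508927]])}
flask_large [([0.4391, -0.0769, 0.0024], 0.78)]
flask_medium [([0.6117, -0.097, 0.0008], 0.97), ([0.6399, 0.0091, 0.0037], 0.62), ([0.5476, 0.3403, 0.0927], 0.46)]
flask_small [([0.354, -0.323, 0.0009], 0.77), ([0.461, -0.3061, 0.0025], 0.58)]
square_bottle [([0.6052, -0.2692, 0.003], 0.74)]
clamp_large [([0.5494, 0.3388, 0.0925], 0.59)]
clamp_medium [([0.5186, 0.2218, 0.0981], 0.9)]
clamp_small []
clamp_square [([0.4061, 0.2613, 0.0901], 0.61)]
tube_rack [([0.7946, -0.121, -0.0007], 0.63)]
centrifuge [([0.4228, -0.5238, -0.0023], 0.86)]
```

View pics/scene0.png

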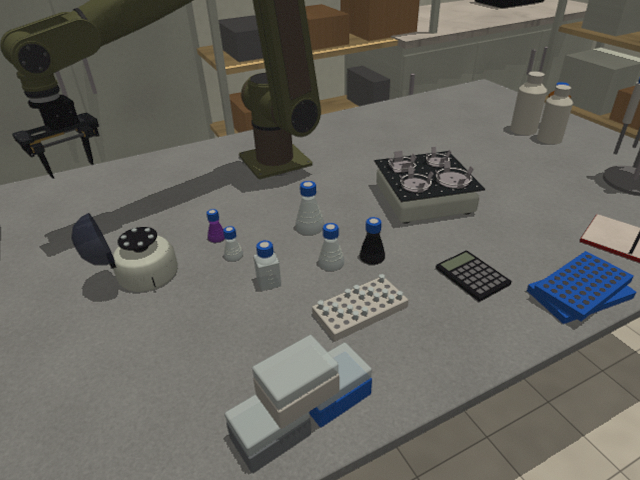

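View pics/top0.png

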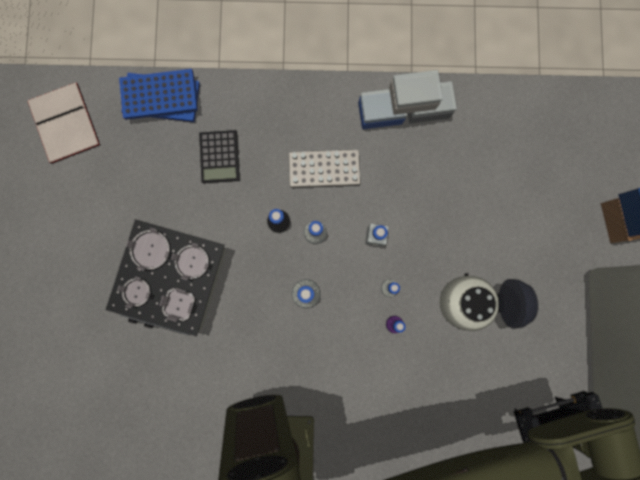

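The scene picture shows four conical flasks plus one purple small look-alike at (213,225) and a black medium at (373,240). The shaker is at (430,185). In the top view the clamps are: large (151,250), medium (193,262), small (137,292), square (179,304).

Candidates:
- **Small flask:** purple at scene (213,225) or clear at (231,243). The clear one fits the description.
- **Medium flask:** black at (373,240) or clear at (331,247). The clear one fits.

I'll confirm both in a crop.

```bash
cat > h.py <<'E'
import numpy as np, cv2
from station import r
def ray(k,px):
    d=np.linalg.inv(k['intrinsics'])@np.array([px[0],px[1],1.]); d[1:]*=-1
    d=np.array(k['attitude'])@d; return np.array(k['position']),d/np.linalg.norm(d)
def onz(k,px,z):
    p,d=ray(k,px); return p+d*(z-p[2])/d[2]
def tri(rs):
    A=np.zeros((3,3));b=np.zeros(3)
    for p,d in rs:
        M=np.eye(3)-np.outer(d,d);A+=M;b+=M@p
    x=np.linalg.solve(A,b); return x,[np.linalg.norm((np.eye(3)-np.outer(d,d))@(x-p)) for p,d in rs]
def proj(k,X):
    c=np.array(k['attitude']).T@(np.array(X)-k['position']); c[1:]*=-1
    q=np.array(k['intrinsics'])@c; return q[:2]/q[2]
def caps(im,roi=None,amin=20):
    hsv=cv2.cvtColor(im,cv2.COLOR_RGB2HSV)
    m=cv2.inRange(hsv,(102,120,60),(122,255,255))
    m=cv2.morphologyEx(m,cv2.MORPH_CLOSE,np.ones((5,5)))
    n,l,s,c=cv2.connectedComponentsWithStats(m)
    return [(np.round(s[i],1).tolist(),np.round(c[i],1).tolist()) for i in range(1,n) if s[i][4]>=amin]
E
python3 - <<'E'
from h import *
for c in ('scene','top'):
    im=cv2.cvtColor(cv2.imread(f'pics/{c}0.png'),cv2.COLOR_BGR2RGB); print(c,caps(im))
s=cv2.imread('pics/scene0.png')[165:295,195:395]; cv2.imwrite('pics/c1.png',cv2.resize(s,None,fx=4,fy=4,interpolation=cv2.INTER_CUBIC))
s=cv2.imread('pics/top0.png')[212:342,100:232]; cv2.imwrite('pics/c2.png',cv2.resize(s,None,fx=4.5,fy=4.5,interpolation=cv2.INTER_CUBIC))
k=r.get_calibration('top')
for px in ((151,250),(193,262),(137,292),(179,304)): print(onz(k,px,.0945))
w=r.get_calibration('wrist'); o=r.get_obs(); R=np.array(o['tool_rot'])
print(w['intrinsics'],R.T@(w['position']-o['tcp_pos']),R.T@w['attitude'])
E
```

```text
scene [([557, 82, 12, 3, 23], [562.3, 83.0]), ([300, 181, 16, 15, 185], [307.9, 188.6]), ([207, 209, 12, 13, 102], [212.7, 215.7]), ([366, 217, 15, 17, 217], [373.1, 225.0]), ([323, 223, 15, 16, 184], [330.0, 231.3]), ([223, 226, 13, 13, 134], [229.2, 232.3]), ([257, 240, 16, 18, 203], [264.6, 249.2]), ([527, 251, 109, 72, 4533], [582.4, 287.9]), ([310, 378, 62, 49, 955], [341.5, 403.7])]
top [([120, 69, 79, 52, 3381], [159.8, 95.0]), ([363, 120, 39, 7, 71], [381.8, 123.3]), ([269, 210, 15, 14, 101], [276.2, 217.5]), ([309, 221, 14, 14, 78], [315.5, 228.6]), ([373, 226, 14, 13, 68], [379.2, 232.4]), ([389, 283, 10, 10, 26], [391.4, 288.4]), ([298, 286, 16, 16, 96], [305.7, 293.8]), ([393, 320, 11, 12, 54], [396.9, 325.8])]
[0.54666516 0.33743609 0.0945    ]
[0.51689844 0.22456817 0.0945    ]
[0.43500621 0.36855615 0.0945    ]
[0.40569092 0.25660249 0.0945    ]
[[384.79158937   0.         321.10272312]
 [  0.         384.79158937 239.36187872]
 [  0.           0.           1.        ]] [ 7.29344262e-02 -7.55586385e-05 -1.69244070e-01] [[-2.16997796e-05  9.66301713e-01  2.57412118e-01]
 [ 9.99997736e-01 -5.26772996e-04  2.06175756e-03]
 [ 2.12787761e-03  2.57411580e-01 -9.66299514e-01]]
```

View pics/c1.png

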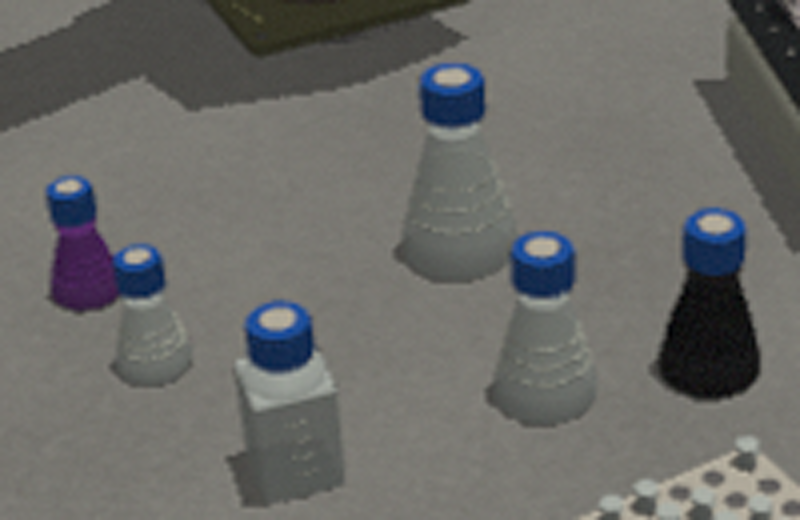

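View pics/c2.png

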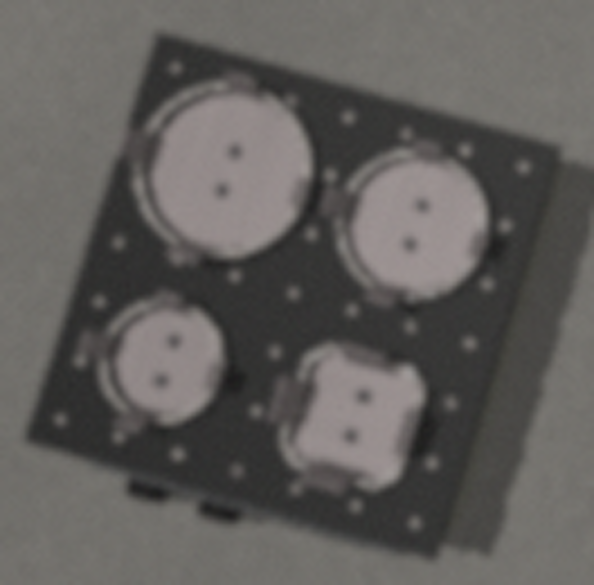

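The crops confirm the choice. The clear flasks at crop (150,330) and (543,330) are the real small and medium ones; the purple and black ones are the look-alikes. The plate-dot midpoints give the clamp centres. I'm moving to hover over the small flask, rising first to clear the centrifuge.

servo_tool:
  series:
    - {"hand": 1,"dp": [0,0,-40],"twist": 0}
    - {"hand": 1,"dp": [0,0,-80],"twist": 0}
    - {"hand": 1,"dp": [34,-21,-100],"twist": -7}
    - {"hand": 1,"dp": [68,-42,-110],"twist": -14}
    - {"hand": 1,"dp": [102,-64,-110],"twist": -21}
    - {"hand": 1,"dp": [136,-86,-110],"twist": -28}
    - {"hand": 1,"dp": [170,-107,-110],"twist": -35}
    - {"hand": 1,"dp": [204,-129,-110],"twist": -42}
    - {"hand": 1,"dp": [238,-150,-110],"twist": -49}
    - {"hand": 1,"dp": [272,-172,-110],"twist": -56}

```text
time: 1.93
tcp_pos: [0.3981, -0.3787, 0.3249]
tool_rot: [[0.294, 0.956, 0.001], [0.956, -0.294, -0.001], [-0.0, 0.001, -1.0]]
force: [0.3, -0.5, -0.3]
width: 0.095
gripper_force: 0.0
```

```bash
cat >> h.py <<'E'
def plan(*targets,yaw=None):
    """shifts in tool axes (mm) from the measured pose to each world target; twist to the yaw of tool x (deg)"""
    o=r.get_obs(); R=np.array(o['tool_rot']); y=np.degrees(np.arctan2(R[1,0],R[0,0]))
    print('t %.2f tcp'%o['time'],np.round(o['tcp_pos'],4),'yaw %.2f'%y,'w %.4f'%o['width'],'F',np.round(o['force'],1),'tilt',np.round(R[:2,2],4))
    for t in targets: print('  dp',np.round(R.T@(np.array(t)-o['tcp_pos'])*1000,1))
    if yaw is not None: print('  twist %.1f'%(y-yaw))
E
python3 - <<'E'
from h import *
k=r.get_calibration('top')
P=np.array([onz(k,p,.0945)[:2] for p in ((150.4,249.5),(192.2,261.4),(136.7,291.7),(179.,304.1))])
c=P.mean(0); u=(P[0]+P[1]-P[2]-P[3]); u/=np.linalg.norm(u); v=(P[0]+P[2]-P[1]-P[3]); v/=np.linalg.norm(v)
print(P,u,v,np.degrees(np.arctan2(u[1],u[0])),np.degrees(np.arctan2(-v[0],v[1])))
a=np.radians((np.degrees(np.arctan2(u[1],u[0]))+np.degrees(np.arctan2(-v[0],v[1])))/2)
U=np.array([np.cos(a),np.sin(a)]);V=np.array([-U[1],U[0]])
for n,s,t in(('L',1,1),('M',1,-1),('S',-1,1),('Q',-1,-1)): print(n,c+.058*(s*U+t*V))
plan((.4586,-.3087,.20),yaw=74.7)
E
```

```text
[[0.54796675 0.33909649]
 [0.51845029 0.22675681]
 [0.43577729 0.36938769]
 [0.40543004 0.25659055]] [ 0.96616119 -0.25793907] [0.25697019 0.96641933] -14.947808870309622 -14.89035955741597
L [0.54788331 0.33907036]
M [0.51801856 0.22698068]
S [0.43579362 0.3689351 ]
Q [0.40592888 0.25684542]
t 1.93 tcp [ 0.3981 -0.3787  0.3249] yaw 72.93 w 0.0950 F [ 0.3 -0.5 -0.3] tilt [ 0.0005 -0.0006]
  dp [ 84.7  37.2 124.9]
  twist -1.8
```

servo_tool:
  series:
    - {"hand": 1,"dp": [30,13,10],"twist": -2}
    - {"hand": 1,"dp": [60,26,40],"twist": -2}
    - {"hand": 1,"dp": [85,37,75],"twist": -2}
    - {"hand": 1,"dp": [85,37,105],"twist": -2}
    - {"hand": 1,"dp": [85,37,105],"twist": -2}
    - {"hand": 0.3,"dp": [85,37,105],"twist": -2}
    - {"hand": 0.3,"dp": [85,37,105],"twist": -2}
    - {"hand": 0.3,"dp": [85,37,105],"twist": -2}
    - {"hand": 0.3,"dp": [85,37,105],"twist": -2}
    - {"hand": 0.3,"dp": [85,37,105],"twist": -2}

```text
time: 2.77
tcp_pos: [0.4584, -0.3116, 0.222]
tool_rot: [[0.267, 0.964, 0.003], [0.964, -0.267, -0.002], [-0.001, 0.003, -1.0]]
force: [-0.3, -0.5, 0.4]
width: 0.0674
gripper_force: 0.0
```

```bash
python3 - <<'E'
from h import *
plan(yaw=75.1)
k=r.get_calibration('wrist'); im=r.read_camera('wrist'); cv2.imwrite('pics/w1.png',im[:,:,::-1])
print(caps(im,amin=80)); print(proj(k,(.4586,-.3087,.088)))
for d in r.mark_of('wrist','flask_small')+r.mark_of('wrist','square_bottle'): print(d)
E
```

```text
t 2.77 tcp [ 0.4584 -0.3116  0.222 ] yaw 74.54 w 0.0674 F [-0.3 -0.5  0.4] tilt [ 0.0027 -0.0023]
  twist -0.6
[([469, 94, 67, 58, 2094], [499.9, 122.9]), ([303, 204, 36, 40, 727], [320.6, 222.9]), ([192, 250, 41, 40, 868], [213.3, 267.5])]
[319.67190026 226.82607128]
{'position': [0.4576, -0.3084, -0.0017], 'score': 0.72}
{'position': [0.3591, -0.3198, -0.0031], 'score': 0.6}
{'position': [0.6034, -0.2698, 0.0004], 'score': 0.97}
```

View pics/w1.png

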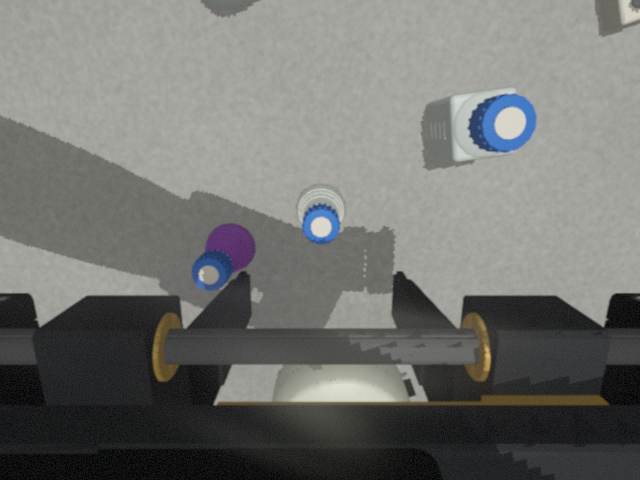

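The wrist view shows the small flask's cap disc at (320,227), within 1 px of the prediction. The purple look-alike is at (212,270) and the bottle cap at (510,123). Next I'll check heights by two views and plan the descent.

```bash
python3 - <<'E'
from h import *
k=r.get_calibration('wrist'); s=r.get_calibration('scene')
for w,p in (((320.5,227),(229.1,228.6)),((510,123),(263.9,244.1))): print(tri([ray(k,w),ray(s,p)]))
plan((.4586,-.3087,.057),(.4586,-.3087,.25),yaw=75.1)
E
```

```text
(array([ 0.45832945, -0.30884092,  0.08685314]), [np.float64(0.0008462717446856831), np.float64(0.0008462717446856456)])
(array([ 0.60316339, -0.26690018,  0.11768258]), [np.float64(0.0012453953519575536), np.float64(0.00124539535195754)])
t 2.92 tcp [ 0.458  -0.3108  0.2205] yaw 74.57 w 0.0623 F [ 0.5 -0.  -0.1] tilt [ 0.001  -0.0009]
  dp [  2.3  -0.2 163.5]
  dp [  2.2   0.  -29.5]
  twist -0.5
```

servo_tool:
  series:
    - {"hand": 0.3,"dp": [2,0,30],"twist": 0}
    - {"hand": 0.3,"dp": [2,0,65],"twist": 0}
    - {"hand": 0.3,"dp": [2,0,100],"twist": 0}
    - {"hand": 0.3,"dp": [2,0,130],"twist": 0}
    - {"hand": 0.3,"dp": [2,0,150],"twist": 0}
    - {"hand": 0.3,"dp": [2,0,163],"twist": 0}
    - {"hand": 0.3,"dp": [2,0,163],"twist": 0}
    - {"hand": -0.5,"dp": [2,0,163],"twist": 0}
    - {"hand": -1,"dp": [2,0,163],"twist": 0}
    - {"hand": -1,"dp": [2,0,163],"twist": 0}
  squeeze: 25

```text
time: 3.75
tcp_pos: [0.4598, -0.3095, 0.059]
tool_rot: [[0.266, 0.964, 0.003], [0.964, -0.266, -0.003], [-0.002, 0.004, -1.0]]
force: [0.3, -0.0, 0.8]
width: 0.0466
gripper_force: 0.0
```

```bash
python3 - <<'E'
from h import *
plan((.4586,-.3087,.25),(.436,.369,.25),yaw=75.1)
E
```

```text
t 3.75 tcp [ 0.4598 -0.3095  0.059 ] yaw 74.60 w 0.0466 F [ 0.3 -0.   0.8] tilt [ 0.0031 -0.0025]
  dp [ 1.00e-01 -7.00e-01 -1.91e+02]
  dp [ 647.5 -202.4 -192.8]
  twist -0.5
```

servo_tool:
  series:
    - {"hand": -1,"dp": [0,0,0],"twist": 0}
    - {"hand": -1,"dp": [0,0,0],"twist": 0}
    - {"hand": -1,"dp": [0,0,0],"twist": 0}
    - {"hand": -1,"dp": [0,0,0],"twist": 0}
    - {"hand": -1,"dp": [0,0,-20],"twist": 0}
    - {"hand": -1,"dp": [0,0,-55],"twist": 0}
    - {"hand": -1,"dp": [0,0,-95],"twist": 0}
    - {"hand": -1,"dp": [0,0,-135],"twist": 0}
    - {"hand": -1,"dp": [0,0,-175],"twist": 0}
    - {"hand": -1,"dp": [0,0,-200],"twist": 0}

```text
time: 4.58
tcp_pos: [0.4593, -0.309, 0.2616]
tool_rot: [[0.265, 0.964, 0.004], [0.964, -0.265, -0.003], [-0.002, 0.005, -1.0]]
force: [0.3, 0.4, -0.7]
width: 0.0297
gripper_force: 25.0
```

servo_tool:
  series:
    - {"hand": -1,"dp": [20,-6,0],"twist": 0}
    - {"hand": -1,"dp": [55,-17,0],"twist": 0}
    - {"hand": -1,"dp": [93,-29,0],"twist": 0}
    - {"hand": -1,"dp": [131,-41,0],"twist": 0}
    - {"hand": -1,"dp": [169,-53,0],"twist": 0}
    - {"hand": -1,"dp": [207,-65,0],"twist": 0}
    - {"hand": -1,"dp": [245,-77,0],"twist": 0}
    - {"hand": -1,"dp": [283,-89,0],"twist": 0}
    - {"hand": -1,"dp": [321,-101,0],"twist": 0}
    - {"hand": -1,"dp": [359,-112,0],"twist": 0}

```text
time: 5.42
tcp_pos: [0.445, 0.0693, 0.2566]
tool_rot: [[0.266, 0.964, 0.0], [0.964, -0.266, -0.0], [0.0, 0.0, -1.0]]
force: [1.0, 0.4, -0.5]
width: 0.0291
gripper_force: 25.0
```

```bash
python3 - <<'E'
from h import *
plan((.436,.369,.25),(.436,.369,.157),yaw=75.1)
E
```

```text
t 5.42 tcp [0.445  0.0693 0.2566] yaw 74.59 w 0.0291 F [ 1.   0.4 -0.5] tilt [ 0.0004 -0.    ]
  dp [286.5 -88.3   6.6]
  dp [286.5 -88.3  99.6]
  twist -0.5
```

servo_tool:
  series:
    - {"hand": -1,"dp": [38,-12,0],"twist": 0}
    - {"hand": -1,"dp": [76,-24,0],"twist": 0}
    - {"hand": -1,"dp": [114,-34,0],"twist": 0}
    - {"hand": -1,"dp": [145,-44,0],"twist": 0}
    - {"hand": -1,"dp": [165,-50,0],"twist": -0.5}
    - {"hand": -1,"dp": [175,-50,0],"twist": -0.5}
    - {"hand": -1,"dp": [175,-50,0],"twist": -0.5}
    - {"hand": -1,"dp": [175,-50,0],"twist": -0.5}
    - {"hand": -1,"dp": [175,-50,0],"twist": -0.5}
    - {"hand": -1,"dp": [175,-50,0],"twist": -0.5}

```text
time: 6.25
tcp_pos: [0.4443, 0.2482, 0.2566]
tool_rot: [[0.259, 0.966, 0.0], [0.966, -0.259, -0.0], [-0.0, 0.0, -1.0]]
force: [0.0, 0.4, 0.9]
width: 0.0296
gripper_force: 25.0
```

```bash
python3 - <<'E'
from h import *
plan((.436,.369,.25),(.436,.369,.157),yaw=75.1)
k=r.get_calibration('wrist'); im=r.read_camera('wrist').copy()
for X in ((.5479,.3391),(.5180,.2270),(.4358,.3689),(.4059,.2568)):
    p=proj(k,(*X,.0945)); print(np.round(p,1)); cv2.drawMarker(im,tuple(int(round(v)) for v in p),(0,255,0),0,12)
cv2.imwrite('pics/w2.png',im[:,:,::-1])
E
```

```text
t 6.25 tcp [0.4443 0.2482 0.2566] yaw 74.99 w 0.0296 F [0.  0.4 0.9] tilt [ 0.     -0.0004]
  dp [114.6 -39.3   6.6]
  dp [114.6 -39.3  99.6]
  twist -0.1
[416.   83.6]
[407.9 224.5]
[271.8  84. ]
[276.3 224.7]
```

View pics/w2.png

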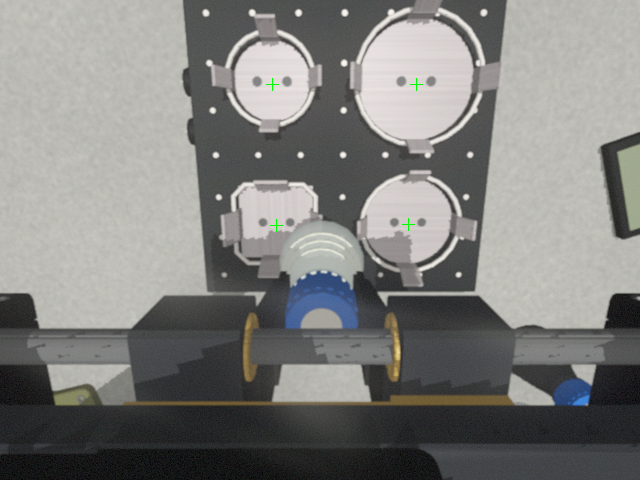

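The wrist view shows small clamp dots at about (272,82), large (416,82), square (276,222), medium (408,222). That is about 2 px above my markers, so I'll shift roughly 1 mm along tool x. Next I move over the small clamp and lower.

servo_tool:
  series:
    - {"hand": -1,"dp": [36,-12,0],"twist": 0}
    - {"hand": -1,"dp": [74,-25,0],"twist": 0}
    - {"hand": -1,"dp": [105,-36,0],"twist": 0}
    - {"hand": -1,"dp": [115.5,-39,0],"twist": 0}
    - {"hand": -1,"dp": [115.5,-39,10],"twist": 0}
    - {"hand": -1,"dp": [115.5,-39,28],"twist": 0}
    - {"hand": -1,"dp": [115.5,-39,46],"twist": 0}
    - {"hand": -1,"dp": [115.5,-39,58],"twist": 0}
    - {"hand": -1,"dp": [115.5,-39,65],"twist": 0}
    - {"hand": -1,"dp": [115.5,-39,65],"twist": 0}

```text
time: 7.13
tcp_pos: [0.4353, 0.3693, 0.1892]
tool_rot: [[0.258, 0.966, -0.003], [0.966, -0.258, -0.003], [-0.003, -0.002, -1.0]]
force: [-0.1, 0.0, -1.6]
width: 0.0293
gripper_force: 25.0
```

```bash
python3 - <<'E'
from h import *
plan((.4361,.3699,.1525),yaw=75.1)
E
```

```text
t 7.13 tcp [0.4353 0.3693 0.1892] yaw 75.03 w 0.0293 F [-0.1  0.  -1.6] tilt [-0.0032 -0.0026]
  dp [ 0.9  0.7 36.7]
  twist -0.1
```

servo_tool:
  series:
    - {"hand": -1,"dp": [1,0.5,7],"twist": 0}
    - {"hand": -1,"dp": [1,0.5,14],"twist": 0}
    - {"hand": -1,"dp": [1,0.5,21],"twist": 0}
    - {"hand": -1,"dp": [1,0.5,26],"twist": 0}
    - {"hand": -1,"dp": [1,0.5,30],"twist": 0}
    - {"hand": -1,"dp": [1,0.5,33],"twist": 0}
    - {"hand": -1,"dp": [1,0.5,35],"twist": 0}
    - {"hand": -1,"dp": [1,0.5,37],"twist": 0}
    - {"hand": -1,"dp": [1,0.5,37],"twist": 0}
    - {"hand": -1,"dp": [1,0.5,37],"twist": 0}

```text
time: 7.97
tcp_pos: [0.4368, 0.372, 0.1548]
tool_rot: [[0.257, 0.966, 0.0], [0.966, -0.257, 0.0], [0.0, 0.0, -1.0]]
force: [0.2, -0.0, -1.0]
width: 0.0292
gripper_force: 25.0
```

```bash
python3 - <<'E'
from h import *
plan((.4361,.3699,.1525),yaw=75.1)
E
```

```text
t 7.97 tcp [0.4368 0.372  0.1548] yaw 75.11 w 0.0292 F [ 0.2 -0.  -1. ] tilt [0.0001 0.0001]
  dp [-2.3 -0.2  2.3]
  twist 0.0
```

servo_tool:
  series:
    - {"hand": -1,"dp": [-1,0,0],"twist": 0}
    - {"hand": -1,"dp": [-1.5,0,1],"twist": 0}
    - {"hand": -1,"dp": [-1.5,0,1.5],"twist": 0}
    - {"hand": -1,"dp": [-1.5,0,2],"twist": 0}
    - {"hand": -1,"dp": [-1.5,0,2.5],"twist": 0}
    - {"hand": -1,"dp": [-1.5,0,2.5],"twist": 0}
    - {"hand": -1,"dp": [-1.5,0,2.5],"twist": 0}
    - {"hand": -1,"dp": [-1.5,0,2.5],"twist": 0}
    - {"hand": -1,"dp": [-1.5,0,2.5],"twist": 0}
    - {"hand": -1,"dp": [-1.5,0,2.5],"twist": 0}

```text
time: 8.8
tcp_pos: [0.4365, 0.3705, 0.1522]
tool_rot: [[0.257, 0.966, 0.0], [0.966, -0.257, 0.0], [0.0, 0.0, -1.0]]
force: [0.5, 0.4, -0.7]
width: 0.0291
gripper_force: 25.0
```

```bash
python3 - <<'E'
from h import *
plan((.4361,.3699,.1525),yaw=75.1)
E
```

```text
t 8.80 tcp [0.4365 0.3705 0.1522] yaw 75.10 w 0.0291 F [ 0.5  0.4 -0.7] tilt [0.0001 0.    ]
  dp [-0.7 -0.2 -0.3]
  twist 0.0
```

servo_tool:
  series:
    - {"hand": -1,"dp": [0,0,0.5],"twist": 0}
    - {"hand": -1,"dp": [0,0,1],"twist": 0}
    - {"hand": -1,"dp": [0,0,1.5],"twist": 0}
    - {"hand": -1,"dp": [0,0,1.5],"twist": 0}
    - {"hand": -1,"dp": [0,0,1.5],"twist": 0}
    - {"hand": -1,"dp": [0,0,1.5],"twist": 0}
    - {"hand": -1,"dp": [0,0,1.5],"twist": 0}
    - {"hand": -1,"dp": [0,0,1.5],"twist": 0}
    - {"hand": -1,"dp": [0,0,1.5],"twist": 0}
    - {"hand": -1,"dp": [0,0,1.5],"twist": 0}

```text
time: 9.63
tcp_pos: [0.4366, 0.3708, 0.1522]
tool_rot: [[0.257, 0.966, 0.001], [0.966, -0.257, 0.001], [0.001, 0.0, -1.0]]
force: [-2.3, -1.8, 6.7]
width: 0.0298
gripper_force: 25.0
```

```bash
python3 - <<'E'
from h import *
plan((.4361,.3699,.1525),yaw=75.1)
E
```

```text
t 9.63 tcp [0.4366 0.3708 0.1522] yaw 75.11 w 0.0298 F [-2.3 -1.8  6.7] tilt [0.0006 0.0005]
  dp [-1.  -0.3 -0.3]
  twist 0.0
```

servo_tool:
  series:
    - {"hand": -0.7,"dp": [0,0,0],"twist": 0}
    - {"hand": -0.2,"dp": [0,0,0],"twist": 0}
    - {"hand": 0.2,"dp": [0,0,0],"twist": 0}
    - {"hand": 0.2,"dp": [0,0,0],"twist": 0}
    - {"hand": 0.2,"dp": [0,0,-15],"twist": 0}
    - {"hand": 0.2,"dp": [0,0,-40],"twist": 0}
    - {"hand": 0.2,"dp": [0,0,-70],"twist": 0}
    - {"hand": 0.2,"dp": [0,0,-105],"twist": 0}
    - {"hand": 0.2,"dp": [-25,14,-120],"twist": 0}
    - {"hand": 0.2,"dp": [-60,34,-120],"twist": 0}

```text
time: 10.47
tcp_pos: [0.4554, 0.306, 0.2762]
tool_rot: [[0.253, 0.968, 0.008], [0.968, -0.253, 0.005], [0.007, 0.006, -1.0]]
force: [1.8, 0.0, 0.9]
width: 0.0575
gripper_force: 0.0
```

servo_tool:
  series:
    - {"hand": 0.5,"dp": [-36,20,0],"twist": 0}
    - {"hand": 0.5,"dp": [-72,40,0],"twist": 0}
    - {"hand": 0.5,"dp": [-108,61,0],"twist": 0}
    - {"hand": 0.5,"dp": [-144,81,0],"twist": 0}
    - {"hand": 0.5,"dp": [-180,102,0],"twist": 0}
    - {"hand": 0.5,"dp": [-216,122,0],"twist": 0}
    - {"hand": 0.5,"dp": [-252,143,0],"twist": 0}
    - {"hand": 0.5,"dp": [-288,163,0],"twist": 0}
    - {"hand": 0.5,"dp": [-324,184,0],"twist": 0}
    - {"hand": 0.5,"dp": [-360,204,0],"twist": 0}

```text
time: 11.3
tcp_pos: [0.5585, -0.0987, 0.2703]
tool_rot: [[0.257, 0.966, -0.0], [0.966, -0.257, 0.0], [0.0, -0.0, -1.0]]
force: [-0.2, 0.4, 0.3]
width: 0.0713
gripper_force: 0.0
```

```bash
python3 - <<'E'
from h import *
plan((.6032,-.2670,.24),yaw=75.1)
E
```

```text
t 11.30 tcp [ 0.5585 -0.0987  0.2703] yaw 75.08 w 0.0713 F [-0.2  0.4  0.3] tilt [-0.0001  0.0001]
  dp [-151.1   86.5   30.2]
  twist -0.0
```

servo_tool:
  series:
    - {"hand": 0.5,"dp": [-36,20,0],"twist": 0}
    - {"hand": 0.5,"dp": [-72,41,0],"twist": 0}
    - {"hand": 0.5,"dp": [-108,62,10],"twist": 0}
    - {"hand": 0.5,"dp": [-138,78,20],"twist": 0}
    - {"hand": 0.5,"dp": [-151,86,30],"twist": 0}
    - {"hand": 0.5,"dp": [-151,86,30],"twist": 0}
    - {"hand": 0.5,"dp": [-151,86,30],"twist": 0}
    - {"hand": 0.5,"dp": [-151,86,30],"twist": 0}
    - {"hand": 0.5,"dp": [-151,86,30],"twist": 0}
    - {"hand": 0.5,"dp": [-151,86,30],"twist": 0}

```text
time: 12.13
tcp_pos: [0.6031, -0.2634, 0.2419]
tool_rot: [[0.256, 0.967, 0.002], [0.967, -0.256, -0.001], [-0.0, 0.002, -1.0]]
force: [0.3, -0.2, -0.1]
width: 0.0712
gripper_force: 0.0
```

```bash
python3 - <<'E'
from h import *
plan((.6032,-.2670,.24),yaw=75.1)
k=r.get_calibration('wrist'); im=r.read_camera('wrist').copy()
print(proj(k,(.6032,-.267,.118)),caps(im,amin=200))
cv2.imwrite('pics/w3raw.png',im[:,:,::-1])
# overlay body tops at yaws
sx,sy=0,0
for q,c in ((75,(0,255,0)),(85,(255,0,0)),(65,(0,0,255))):
    a=np.radians(q);u=np.array([np.cos(a),np.sin(a)])*.026;v=np.array([-u[1],u[0]])
    pts=[proj(k,(*(np.array((.6032,-.267))+s*u+t*v),.074)) for s,t in((1,1),(1,-1),(-1,-1),(-1,1))]
    cv2.polylines(im,[np.int32(np.round(np.array(pts)*8))],True,c,1,cv2.LINE_AA,3)
cv2.imwrite('pics/w3.png',cv2.resize(im[100:320,200:460,::-1],None,fx=2.6,fy=2.6,interpolation=cv2.INTER_CUBIC))
E
```

```text
t 12.13 tcp [ 0.6031 -0.2634  0.2419] yaw 75.20 w 0.0712 F [ 0.3 -0.2 -0.1] tilt [ 0.0016 -0.0007]
  dp [-3.4  1.   1.9]
  twist 0.1
[321.85994867 237.65504388] [([0, 0, 55, 68, 2799], [26.5, 35.2]), ([246, 0, 56, 38, 1207], [275.6, 18.6]), ([618, 84, 22, 110, 1236], [632.1, 124.1]), ([300, 209, 48, 50, 1194], [323.4, 231.7])]
```

View pics/w3.png

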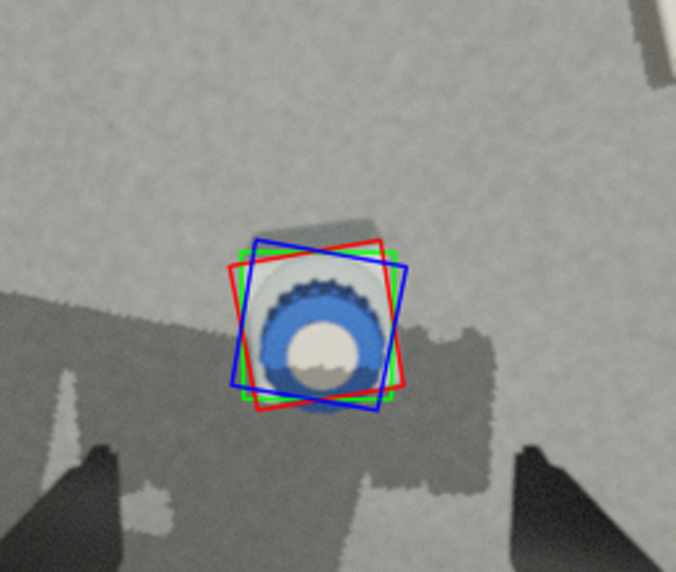

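The crop shows the cap disc at px (323.5,236.6). The bottle's edges slope about −7°, so its yaw is about 82° and needs a 7° twist to fit the clamp.

servo_tool:
  series:
    - {"hand": 0.3,"dp": [-3,2.3,35],"twist": 0}
    - {"hand": 0.3,"dp": [-3,2.3,75],"twist": 0}
    - {"hand": 0.3,"dp": [-3,2.3,112],"twist": 0}
    - {"hand": 0.3,"dp": [-3,2.3,142],"twist": 0}
    - {"hand": 0.3,"dp": [-3,2.3,154],"twist": 0}
    - {"hand": 0.1,"dp": [-3,2.3,156],"twist": 0}
    - {"hand": -0.5,"dp": [-3,2.3,156],"twist": 0}
    - {"hand": -1,"dp": [-3,2.3,156],"twist": 0}
    - {"hand": -1,"dp": [-3,2.3,156],"twist": 0}
    - {"hand": -1,"dp": [-3,2.3,156],"twist": 0}
  squeeze: 30

```text
time: 13.02
tcp_pos: [0.6058, -0.2689, 0.088]
tool_rot: [[0.257, 0.966, 0.004], [0.966, -0.257, -0.002], [-0.001, 0.004, -1.0]]
force: [-1.2, 1.1, 4.9]
width: 0.0378
gripper_force: 30.7
```

servo_tool:
  series:
    - {"hand": -1,"dp": [0,0,0],"twist": 0}
    - {"hand": -1,"dp": [0,0,0],"twist": 0}
    - {"hand": -1,"dp": [0,0,0],"twist": 0}
    - {"hand": -1,"dp": [0,0,-20],"twist": 0}
    - {"hand": -1,"dp": [0,0,-55],"twist": 0}
    - {"hand": -1,"dp": [0,0,-95],"twist": 0}
    - {"hand": -1,"dp": [0,0,-135],"twist": 0}
    - {"hand": -1,"dp": [0,0,-175],"twist": 0}
    - {"hand": -1,"dp": [0,0,-195],"twist": 0}
    - {"hand": -1,"dp": [0,0,-195],"twist": 0}

```text
time: 13.85
tcp_pos: [0.6068, -0.2695, 0.2888]
tool_rot: [[0.257, 0.966, 0.012], [0.966, -0.257, -0.007], [-0.003, 0.014, -1.0]]
force: [-0.3, -0.1, -0.9]
width: 0.0375
gripper_force: 30.7
```

```bash
python3 - <<'E'
from h import *
plan((.4062,.2578,.275),yaw=75.1-7)
E
```

```text
t 13.85 tcp [ 0.6068 -0.2695  0.2888] yaw 75.10 w 0.0375 F [-0.3 -0.1 -0.9] tilt [ 0.0123 -0.0067]
  dp [ 458.  -329.6    7.8]
  twist 7.0
```

servo_tool:
  series:
    - {"hand": -1,"dp": [16,-11,0],"twist": 0}
    - {"hand": -1,"dp": [44,-32,0],"twist": 0}
    - {"hand": -1,"dp": [76,-55,0],"twist": 1}
    - {"hand": -1,"dp": [108,-78,0],"twist": 2}
    - {"hand": -1,"dp": [140,-101,0],"twist": 3}
    - {"hand": -1,"dp": [172,-124,0],"twist": 4}
    - {"hand": -1,"dp": [204,-147,0],"twist": 5}
    - {"hand": -1,"dp": [236,-170,0],"twist": 6}
    - {"hand": -1,"dp": [268,-193,0],"twist": 7}
    - {"hand": -1,"dp": [300,-216,0],"twist": 7}

```text
time: 14.68
tcp_pos: [0.4709, 0.0788, 0.278]
tool_rot: [[0.374, 0.927, -0.002], [0.927, -0.374, 0.0], [-0.001, -0.002, -1.0]]
force: [0.2, 0.2, -2.0]
width: 0.0374
gripper_force: 30.7
```

```bash
python3 - <<'E'
from h import *
plan((.4062,.2578,.275),(.4062,.2578,.22),yaw=75.1-7)
E
```

```text
t 14.68 tcp [0.4709 0.0788 0.278 ] yaw 68.04 w 0.0374 F [ 0.2  0.2 -2. ] tilt [-0.0016  0.    ]
  dp [ 141.8 -127.     3.1]
  dp [ 141.8 -126.9   58.1]
  twist -0.1
```

servo_tool:
  series:
    - {"hand": -1,"dp": [28,-25,0],"twist": 0}
    - {"hand": -1,"dp": [56,-50,0],"twist": 0}
    - {"hand": -1,"dp": [84,-75,0],"twist": 0}
    - {"hand": -1,"dp": [112,-100,0],"twist": 0}
    - {"hand": -1,"dp": [134,-120,0],"twist": 0}
    - {"hand": -1,"dp": [142,-127,0],"twist": 0}
    - {"hand": -1,"dp": [142,-127,10],"twist": 0}
    - {"hand": -1,"dp": [142,-127,25],"twist": 0}
    - {"hand": -1,"dp": [142,-127,35],"twist": 0}
    - {"hand": -1,"dp": [142,-127,35],"twist": 0}

```text
time: 15.52
tcp_pos: [0.4064, 0.2546, 0.2403]
tool_rot: [[0.374, 0.927, -0.006], [0.927, -0.374, -0.003], [-0.005, -0.004, -1.0]]
force: [-0.9, 0.9, -2.1]
width: 0.0377
gripper_force: 30.7
```

```bash
python3 - <<'E'
from h import *
k=r.get_calibration('wrist'); im=r.read_camera('wrist').copy()
p=proj(k,(.4061,.2578,.0945)); cv2.drawMarker(im,tuple(int(round(v)) for v in p),(0,255,0),0,12)
cv2.imwrite('pics/w4.png',im[:,:,::-1])
plan((.4062,.2578,.19),yaw=75.1-7)
E
```

```text
t 15.57 tcp [0.407  0.2549 0.242 ] yaw 68.02 w 0.0377 F [-0.1 -0.8 -1.2] tilt [-0.0039 -0.0023]
  dp [ 2.5 -1.7 52. ]
  twist -0.1
```

View pics/w4.png

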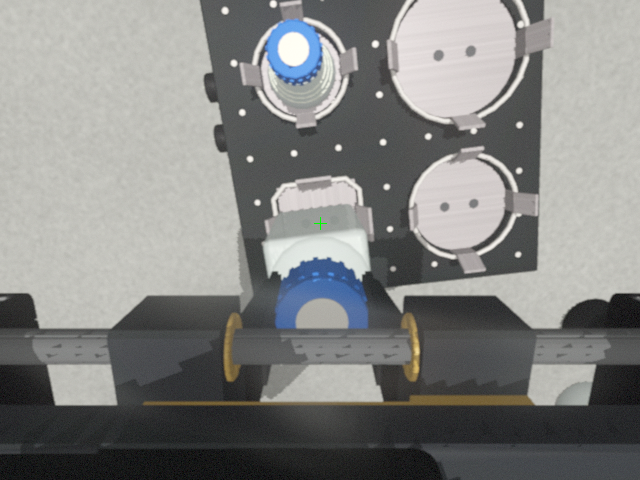

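The picture shows the small flask seated in its clamp at (300,75). The bottle's edge is parallel to the square clamp to within about 2°. Lowering.

servo_tool:
  series:
    - {"hand": -1,"dp": [2,-1.5,8],"twist": 0}
    - {"hand": -1,"dp": [2,-1.5,18],"twist": 0}
    - {"hand": -1,"dp": [2,-1.5,27],"twist": 0}
    - {"hand": -1,"dp": [2,-1.5,35],"twist": 0}
    - {"hand": -1,"dp": [2,-1.5,42],"twist": 0}
    - {"hand": -1,"dp": [2,-1.5,48],"twist": 0}
    - {"hand": -1,"dp": [2,-1.5,52],"twist": 0}
    - {"hand": -1,"dp": [2,-1.5,54],"twist": 0}
    - {"hand": -1,"dp": [2,-1.5,54],"twist": 0}
    - {"hand": -1,"dp": [2,-1.5,54],"twist": 0}

```text
time: 16.4
tcp_pos: [0.4072, 0.259, 0.1909]
tool_rot: [[0.373, 0.928, 0.0], [0.928, -0.373, 0.0], [0.0, 0.0, -1.0]]
force: [-0.2, 0.1, -1.3]
width: 0.0377
gripper_force: 30.7
```

```bash
python3 - <<'E'
from h import *
plan((.4062,.2578,.182),yaw=75.1-7)
E
```

```text
t 16.40 tcp [0.4072 0.259  0.1909] yaw 68.11 w 0.0377 F [-0.2  0.1 -1.3] tilt [0.0004 0.0002]
  dp [-1.5 -0.5  8.9]
  twist 0.0
```

servo_tool:
  series:
    - {"hand": -1,"dp": [-1,0,2],"twist": 0}
    - {"hand": -1,"dp": [-1,0,4],"twist": 0}
    - {"hand": -1,"dp": [-1,0,6],"twist": 0}
    - {"hand": -1,"dp": [-1,0,7],"twist": 0}
    - {"hand": -1,"dp": [-1,0,8],"twist": 0}
    - {"hand": -1,"dp": [-1,0,9],"twist": 0}
    - {"hand": -1,"dp": [-1,0,9.5],"twist": 0}
    - {"hand": -1,"dp": [-1,0,9.5],"twist": 0}
    - {"hand": -1,"dp": [-1,0,9.5],"twist": 0}
    - {"hand": -1,"dp": [-1,0,9.5],"twist": 0}

```text
time: 17.23
tcp_pos: [0.4068, 0.2583, 0.1826]
tool_rot: [[0.373, 0.928, 0.0], [0.928, -0.373, 0.001], [0.001, 0.0, -1.0]]
force: [-2.4, -1.0, 5.1]
width: 0.0377
gripper_force: 30.8
```

```bash
python3 - <<'E'
from h import *
plan((.4062,.2578,.182),yaw=75.1-7)
E
```

```text
t 17.23 tcp [0.4068 0.2583 0.1826] yaw 68.11 w 0.0377 F [-2.4 -1.   5.1] tilt [0.0004 0.0007]
  dp [-0.7 -0.4  0.6]
  twist 0.0
```

servo_tool:
  series:
    - {"hand": -0.6,"dp": [0,0,0],"twist": 0}
    - {"hand": -0.1,"dp": [0,0,0],"twist": 0}
    - {"hand": 0.4,"dp": [0,0,0],"twist": 0}
    - {"hand": 0.4,"dp": [0,0,0],"twist": 0}
    - {"hand": 0.4,"dp": [0,0,-15],"twist": 0}
    - {"hand": 0.4,"dp": [0,0,-45],"twist": 0}
    - {"hand": 0.4,"dp": [0,0,-80],"twist": 0}
    - {"hand": 0.4,"dp": [-12,16,-100],"twist": 0}
    - {"hand": 0.4,"dp": [-34,44,-100],"twist": 0}
    - {"hand": 0.4,"dp": [-58,74,-100],"twist": 0}

```text
time: 18.07
tcp_pos: [0.4549, 0.1767, 0.2836]
tool_rot: [[0.37, 0.929, 0.005], [0.929, -0.37, 0.001], [0.003, 0.004, -1.0]]
force: [0.4, 0.9, -1.0]
width: 0.0666
gripper_force: 0.0
```

servo_tool:
  series:
    - {"hand": 0.5,"dp": [-24,31,0],"twist": 0}
    - {"hand": 0.5,"dp": [-48,62,0],"twist": 0}
    - {"hand": 0.5,"dp": [-72,93,0],"twist": 0}
    - {"hand": 0.5,"dp": [-97,124,0],"twist": 0}
    - {"hand": 0.5,"dp": [-121,155,0],"twist": 0}
    - {"hand": 0.5,"dp": [-145,186,10],"twist": 0}
    - {"hand": 0.5,"dp": [-170,217,20],"twist": 0}
    - {"hand": 0.5,"dp": [-190,243,35],"twist": 0}
    - {"hand": 0.5,"dp": [-194,248,40],"twist": 0}
    - {"hand": 0.5,"dp": [-194,248,40],"twist": 0}

```text
time: 18.9
tcp_pos: [0.6109, -0.0976, 0.2379]
tool_rot: [[0.376, 0.927, -0.005], [0.927, -0.376, 0.001], [-0.001, -0.005, -1.0]]
force: [-0.7, 0.6, -0.3]
width: 0.0712
gripper_force: 0.0
```

```bash
cat >> h.py <<'E'
def disc(im,near,rad=60):
    """centre of the pale disc inside the blue cap near a pixel"""
    hsv=cv2.cvtColor(im,cv2.COLOR_RGB2HSV); m=cv2.inRange(hsv,(102,110,40),(122,255,255))
    mask=np.zeros_like(m); cv2.circle(mask,tuple(int(round(v)) for v in near),rad,255,-1); m&=mask
    cs,h=cv2.findContours(m,cv2.RETR_CCOMP,cv2.CHAIN_APPROX_NONE)
    best=max((c for c,hh in zip(cs,h[0]) if hh[3]>=0),key=cv2.contourArea)
    return cv2.fitEllipse(best)
E
python3 - <<'E'
from h import *
plan((.6115,-.0955,.24))
k=r.get_calibration('wrist'); im=r.read_camera('wrist').copy(); cv2.imwrite('pics/w5.png',im[:,:,::-1])
q=proj(k,(.6115,-.0955,.116)); e=disc(im,q); print(q,e,onz(k,e[0],.116))
print([(d['position'],d['score']) for d in r.mark_of('wrist','flask_medium')])
plan((.6115,-.0955,.084))
E
```

```text
t 18.90 tcp [ 0.6109 -0.0976  0.2379] yaw 67.93 w 0.0712 F [-0.7  0.6 -0.3] tilt [-0.0049  0.0011]
  dp [ 2.2 -0.2 -2.1]
[321.52315804 231.22098511] ((323.9809875488281, 230.9779510498047), (28.435087203979492, 29.781543731689453), 87.17718505859375) [ 0.61334586 -0.09603536  0.116     ]
[([0.6163, -0.0978, 0.0014], 0.92), ([0.6462, 0.0124, 0.0017], 0.81)]
t 19.00 tcp [ 0.6111 -0.0954  0.2407] yaw 68.10 w 0.0715 F [ 0.1 -0.   0.7] tilt [-0.0012  0.0008]
  dp [  0.    0.6 156.7]
```

servo_tool:
  series:
    - {"hand": 0.3,"dp": [0,2,35],"twist": 0}
    - {"hand": 0.3,"dp": [0,2,75],"twist": 0}
    - {"hand": 0.3,"dp": [0,2,112],"twist": 0}
    - {"hand": 0.3,"dp": [0,2,142],"twist": 0}
    - {"hand": 0.3,"dp": [0,2,154],"twist": 0}
    - {"hand": 0.1,"dp": [0,2,156],"twist": 0}
    - {"hand": -0.5,"dp": [0,2,156],"twist": 0}
    - {"hand": -1,"dp": [0,2,156],"twist": 0}
    - {"hand": -1,"dp": [0,2,156],"twist": 0}
    - {"hand": -1,"dp": [0,2,156],"twist": 0}

```text
time: 19.83
tcp_pos: [0.6152, -0.097, 0.0883]
tool_rot: [[0.373, 0.928, 0.005], [0.928, -0.373, -0.001], [0.001, 0.005, -1.0]]
force: [-1.1, 0.2, 3.4]
width: 0.0375
gripper_force: 30.0
```

servo_tool:
  series:
    - {"hand": -1,"dp": [0,0,0],"twist": 0}
    - {"hand": -1,"dp": [0,0,0],"twist": 0}
    - {"hand": -1,"dp": [0,0,0],"twist": 0}
    - {"hand": -1,"dp": [0,0,-20],"twist": 0}
    - {"hand": -1,"dp": [0,0,-55],"twist": 0}
    - {"hand": -1,"dp": [0,0,-95],"twist": 0}
    - {"hand": -1,"dp": [0,0,-135],"twist": 0}
    - {"hand": -1,"dp": [0,0,-175],"twist": 0}
    - {"hand": -1,"dp": [0,0,-185],"twist": 0}
    - {"hand": -1,"dp": [0,0,-185],"twist": 0}

```text
time: 20.67
tcp_pos: [0.6156, -0.0973, 0.2763]
tool_rot: [[0.373, 0.928, 0.01], [0.928, -0.373, -0.002], [0.001, 0.01, -1.0]]
force: [-0.3, -1.0, -0.5]
width: 0.0374
gripper_force: 30.0
```

```bash
python3 - <<'E'
from h import *
plan((.5183,.2280,.265),(.5183,.2280,.1785))
E
```

```text
t 20.67 tcp [ 0.6156 -0.0973  0.2763] yaw 68.10 w 0.0374 F [-0.3 -1.  -0.5] tilt [ 0.01   -0.0025]
  dp [ 265.5 -211.7    9.6]
  dp [ 265.4 -212.6   96.1]
```

servo_tool:
  series:
    - {"hand": -1,"dp": [14,-11,0],"twist": 0}
    - {"hand": -1,"dp": [42,-33,0],"twist": 0}
    - {"hand": -1,"dp": [72,-57,0],"twist": 0}
    - {"hand": -1,"dp": [102,-81,0],"twist": 0}
    - {"hand": -1,"dp": [132,-105,0],"twist": 0}
    - {"hand": -1,"dp": [162,-129,0],"twist": 0}
    - {"hand": -1,"dp": [192,-153,0],"twist": 0}
    - {"hand": -1,"dp": [222,-177,0],"twist": 0}
    - {"hand": -1,"dp": [250,-199,0],"twist": 0}
    - {"hand": -1,"dp": [265,-211,0],"twist": 0}

```text
time: 21.5
tcp_pos: [0.5138, 0.2306, 0.2668]
tool_rot: [[0.37, 0.929, -0.005], [0.929, -0.37, -0.0], [-0.002, -0.004, -1.0]]
force: [0.3, -1.0, -1.0]
width: 0.0375
gripper_force: 30.0
```

```bash
python3 - <<'E'
from h import *
plan((.5183,.2280,.19))
E
```

```text
t 21.50 tcp [0.5138 0.2306 0.2668] yaw 68.26 w 0.0375 F [ 0.3 -1.  -1. ] tilt [-0.0048 -0.0004]
  dp [-0.6  5.5 76.8]
```

servo_tool:
  series:
    - {"hand": -1,"dp": [0,2,0],"twist": 0}
    - {"hand": -1,"dp": [0,2,0],"twist": 0}
    - {"hand": -1,"dp": [0,2,8],"twist": 0}
    - {"hand": -1,"dp": [0,2,18],"twist": 0}
    - {"hand": -1,"dp": [0,2,26],"twist": 0}
    - {"hand": -1,"dp": [0,2,32],"twist": 0}
    - {"hand": -1,"dp": [0,2,32],"twist": 0}
    - {"hand": -1,"dp": [0,2,32],"twist": 0}
    - {"hand": -1,"dp": [0,2,32],"twist": 0}
    - {"hand": -1,"dp": [0,2,32],"twist": 0}

```text
time: 22.33
tcp_pos: [0.5186, 0.2271, 0.2388]
tool_rot: [[0.373, 0.928, 0.001], [0.928, -0.373, 0.0], [0.001, 0.001, -1.0]]
force: [-0.1, 0.5, -0.5]
width: 0.0377
gripper_force: 30.0
```

```bash
python3 - <<'E'
from h import *
plan((.5183,.2280,.19))
E
```

```text
t 22.33 tcp [0.5186 0.2271 0.2388] yaw 68.09 w 0.0377 F [-0.1  0.5 -0.5] tilt [0.0011 0.0004]
  dp [ 0.6 -0.6 48.8]
```

servo_tool:
  series:
    - {"hand": -1,"dp": [0.5,0,8],"twist": 0}
    - {"hand": -1,"dp": [0.5,0,17],"twist": 0}
    - {"hand": -1,"dp": [0.5,0,26],"twist": 0}
    - {"hand": -1,"dp": [0.5,0,34],"twist": 0}
    - {"hand": -1,"dp": [0.5,0,41],"twist": 0}
    - {"hand": -1,"dp": [0.5,0,46],"twist": 0}
    - {"hand": -1,"dp": [0.5,0,49],"twist": 0}
    - {"hand": -1,"dp": [0.5,0,51],"twist": 0}
    - {"hand": -1,"dp": [0.5,0,51],"twist": 0}
    - {"hand": -1,"dp": [0.5,0,51],"twist": 0}

```text
time: 23.17
tcp_pos: [0.5186, 0.2277, 0.1875]
tool_rot: [[0.373, 0.928, 0.001], [0.928, -0.373, 0.0], [0.0, 0.0, -1.0]]
force: [0.8, 0.3, -0.9]
width: 0.0377
gripper_force: 30.0
```

```bash
python3 - <<'E'
from h import *
plan((.5183,.2280,.18))
E
```

```text
t 23.17 tcp [0.5186 0.2277 0.1875] yaw 68.10 w 0.0377 F [ 0.8  0.3 -0.9] tilt [0.0005 0.0002]
  dp [ 0.2 -0.4  7.5]
```

servo_tool:
  series:
    - {"hand": -1,"dp": [0,0,1.5],"twist": 0}
    - {"hand": -1,"dp": [0,0,3],"twist": 0}
    - {"hand": -1,"dp": [0,0,4],"twist": 0}
    - {"hand": -1,"dp": [0,0,5],"twist": 0}
    - {"hand": -1,"dp": [0,0,6],"twist": 0}
    - {"hand": -1,"dp": [0,0,6.5],"twist": 0}
    - {"hand": -1,"dp": [0,0,6.5],"twist": 0}
    - {"hand": -1,"dp": [0,0,6.5],"twist": 0}
    - {"hand": -1,"dp": [0,0,6.5],"twist": 0}
    - {"hand": -1,"dp": [0,0,6.5],"twist": 0}

```text
time: 24.0
tcp_pos: [0.5188, 0.2282, 0.1829]
tool_rot: [[0.373, 0.928, 0.001], [0.928, -0.373, 0.001], [0.002, 0.001, -1.0]]
force: [-3.9, 0.3, 7.7]
width: 0.0377
gripper_force: 30.0
```

```bash
python3 - <<'E'
from h import *
plan((.5183,.2280,.18))
E
```

```text
t 24.00 tcp [0.5188 0.2282 0.1829] yaw 68.11 w 0.0377 F [-3.9  0.3  7.7] tilt [0.0014 0.0013]
  dp [-0.3 -0.4  2.9]
```

servo_tool:
  series:
    - {"hand": -0.6,"dp": [0,0,0],"twist": 0}
    - {"hand": -0.1,"dp": [0,0,0],"twist": 0}
    - {"hand": 0.4,"dp": [0,0,0],"twist": 0}
    - {"hand": 0.4,"dp": [0,0,0],"twist": 0}
    - {"hand": 0.4,"dp": [0,0,-15],"twist": 0}
    - {"hand": 0.4,"dp": [0,0,-45],"twist": 0}
    - {"hand": 0.4,"dp": [0,0,-80],"twist": 0}
    - {"hand": 0.6,"dp": [-20,2,-95],"twist": 0}
    - {"hand": 0.6,"dp": [-55,7,-95],"twist": 0}
    - {"hand": 0.6,"dp": [-94,12,-95],"twist": 0}

```text
time: 24.83
tcp_pos: [0.4951, 0.1359, 0.2773]
tool_rot: [[0.37, 0.929, 0.003], [0.929, -0.37, 0.0], [0.002, 0.003, -1.0]]
force: [-0.3, -0.3, -1.0]
width: 0.0754
gripper_force: 0.0
```

servo_tool:
  series:
    - {"hand": 0.6,"dp": [-39,5,0],"twist": 0}
    - {"hand": 0.6,"dp": [-78,10,0],"twist": 0}
    - {"hand": 0.6,"dp": [-117,15,0],"twist": 0}
    - {"hand": 0.6,"dp": [-156,20,0],"twist": 0}
    - {"hand": 0.6,"dp": [-190,24,0],"twist": 0}
    - {"hand": 0.6,"dp": [-212,26,5],"twist": 0}
    - {"hand": 0.6,"dp": [-218,27,15],"twist": 0}
    - {"hand": 0.6,"dp": [-218,27,15],"twist": 0}
    - {"hand": 0.6,"dp": [-218,27,15],"twist": 0}
    - {"hand": 0.6,"dp": [-218,27,15],"twist": 0}

```text
time: 25.67
tcp_pos: [0.4385, -0.0755, 0.2604]
tool_rot: [[0.372, 0.928, -0.001], [0.928, -0.372, 0.001], [0.0, -0.001, -1.0]]
force: [-0.4, 0.8, 0.1]
width: 0.0762
gripper_force: 0.0
```

```bash
python3 - <<'E'
from h import *
k=r.get_calibration('wrist'); im=r.read_camera('wrist').copy(); cv2.imwrite('pics/w6.png',im[:,:,::-1])
q=proj(k,(.4385,-.0758,.142)); e=disc(im,q,70); P=onz(k,e[0],.142); print(q,e,P)
s=r.get_calibration('scene'); print(tri([ray(k,e[0]),ray(s,(195+452/4-.4,165+77/4-.4))]))
print([(d['position'],d['score']) for d in r.mark_of('wrist','flask_large')])
plan((P[0],P[1],.109))
E
```

```text
[321.3058425  235.62700047] ((320.96795654296875, 231.7838592529297), (32.15892028808594, 33.56513595581055), 89.21412658691406) [ 0.43939195 -0.07287281  0.142     ]
(array([ 0.43887082, -0.07374414,  0.14167516]), [np.float64(0.0009113666674403385), np.float64(0.0009113666674403062)])
[([0.4412, -0.0725, 0.0018], 0.88)]
t 25.77 tcp [ 0.4387 -0.0754  0.2609] yaw 68.22 w 0.0760 F [-0.3  1.   0. ] tilt [0.0002 0.0002]
  dp [  2.6  -0.3 151.9]
```

servo_tool:
  series:
    - {"hand": 0.5,"dp": [2,0,35],"twist": 0}
    - {"hand": 0.5,"dp": [2,0,72],"twist": 0}
    - {"hand": 0.5,"dp": [2,0,108],"twist": 0}
    - {"hand": 0.5,"dp": [2,0,138],"twist": 0}
    - {"hand": 0.4,"dp": [2,0,150],"twist": 0}
    - {"hand": 0.1,"dp": [2,0,152],"twist": 0}
    - {"hand": -0.5,"dp": [2,0,152],"twist": 0}
    - {"hand": -1,"dp": [2,0,152],"twist": 0}
    - {"hand": -1,"dp": [2,0,152],"twist": 0}
    - {"hand": -1,"dp": [2,0,152],"twist": 0}
  squeeze: 35

```text
time: 26.6
tcp_pos: [0.4406, -0.075, 0.1111]
tool_rot: [[0.373, 0.928, 0.004], [0.928, -0.373, -0.001], [0.0, 0.004, -1.0]]
force: [-0.5, 0.6, 3.4]
width: 0.0424
gripper_force: 35.0
```

servo_tool:
  series:
    - {"hand": -1,"dp": [0,0,0],"twist": 0}
    - {"hand": -1,"dp": [0,0,0],"twist": 0}
    - {"hand": -1,"dp": [0,0,0],"twist": 0}
    - {"hand": -1,"dp": [0,0,-20],"twist": 0}
    - {"hand": -1,"dp": [0,0,-55],"twist": 0}
    - {"hand": -1,"dp": [0,0,-95],"twist": 0}
    - {"hand": -1,"dp": [0,0,-135],"twist": 0}
    - {"hand": -1,"dp": [0,0,-175],"twist": 0}
    - {"hand": -1,"dp": [0,0,-210],"twist": 0}
    - {"hand": -1,"dp": [0,0,-240],"twist": 0}

```text
time: 27.43
tcp_pos: [0.439, -0.0747, 0.352]
tool_rot: [[0.373, 0.928, 0.003], [0.928, -0.373, -0.001], [0.0, 0.003, -1.0]]
force: [1.1, -0.4, -0.9]
width: 0.0429
gripper_force: 35.0
```

```bash
python3 - <<'E'
from h import *
plan((.5482,.3401,.35))
E
```

```text
t 27.43 tcp [ 0.439  -0.0747  0.352 ] yaw 68.09 w 0.0429 F [ 1.1 -0.4 -0.9] tilt [ 0.003  -0.0009]
  dp [425.5 -53.4   1.9]
```

servo_tool:
  series:
    - {"hand": -1,"dp": [14,-2,-5],"twist": 0}
    - {"hand": -1,"dp": [44,-5,-10],"twist": 0}
    - {"hand": -1,"dp": [80,-10,-10],"twist": 0}
    - {"hand": -1,"dp": [116,-15,-10],"twist": 0}
    - {"hand": -1,"dp": [152,-19,-10],"twist": 0}
    - {"hand": -1,"dp": [188,-24,-10],"twist": 0}
    - {"hand": -1,"dp": [224,-28,-10],"twist": 0}
    - {"hand": -1,"dp": [260,-33,-10],"twist": 0}
    - {"hand": -1,"dp": [296,-37,-10],"twist": 0}
    - {"hand": -1,"dp": [332,-42,-10],"twist": 0}

```text
time: 28.27
tcp_pos: [0.5239, 0.2509, 0.3584]
tool_rot: [[0.373, 0.928, 0.0], [0.928, -0.373, -0.0], [-0.0, 0.0, -1.0]]
force: [0.2, -1.0, -0.4]
width: 0.0424
gripper_force: 35.0
```

servo_tool:
  series:
    - {"hand": -1,"dp": [36,-4,0],"twist": 0}
    - {"hand": -1,"dp": [65,-8,0],"twist": 0}
    - {"hand": -1,"dp": [84,-10,0],"twist": 0}
    - {"hand": -1,"dp": [92,-11,0],"twist": 0}
    - {"hand": -1,"dp": [92,-11,0],"twist": 0}
    - {"hand": -1,"dp": [92,-11,0],"twist": 0}
    - {"hand": -1,"dp": [92,-11,20],"twist": 0}
    - {"hand": -1,"dp": [92,-11,45],"twist": 0}
    - {"hand": -1,"dp": [92,-11,60],"twist": 0}
    - {"hand": -1,"dp": [92,-11,60],"twist": 0}

```text
time: 29.1
tcp_pos: [0.5462, 0.3363, 0.2938]
tool_rot: [[0.374, 0.927, -0.007], [0.927, -0.374, -0.004], [-0.006, -0.005, -1.0]]
force: [-0.4, 0.1, -2.7]
width: 0.0425
gripper_force: 35.0
```

```bash
python3 - <<'E'
from h import *
k=r.get_calibration('wrist'); im=r.read_camera('wrist').copy()
p=proj(k,(.5482,.3401,.0945)); cv2.drawMarker(im,tuple(int(round(v)) for v in p),(0,255,0),0,12)
cv2.imwrite('pics/w7.png',im[:,:,::-1])
plan((.5482,.3401,.215))
E
```

```text
t 29.15 tcp [0.5469 0.3369 0.2962] yaw 68.03 w 0.0424 F [-0.3 -0.1 -2. ] tilt [-0.0042 -0.0024]
  dp [ 3.7  0.2 81.2]
```

View pics/w7.png

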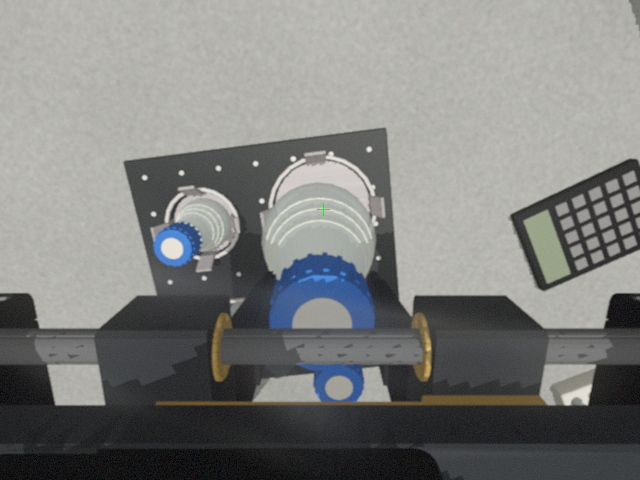

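The large flask is right over its clamp, which shows at (322,185), and the small flask is seated at (200,225). Lowering.

servo_tool:
  series:
    - {"hand": -1,"dp": [2,0,8],"twist": 0}
    - {"hand": -1,"dp": [2,0,18],"twist": 0}
    - {"hand": -1,"dp": [2,0,28],"twist": 0}
    - {"hand": -1,"dp": [2,0,38],"twist": 0}
    - {"hand": -1,"dp": [2,0,46],"twist": 0}
    - {"hand": -1,"dp": [2,0,53],"twist": 0}
    - {"hand": -1,"dp": [2,0,58],"twist": 0}
    - {"hand": -1,"dp": [2,0,60],"twist": 0}
    - {"hand": -1,"dp": [2,0,60],"twist": 0}
    - {"hand": -1,"dp": [2,0,60],"twist": 0}

```text
time: 29.98
tcp_pos: [0.5489, 0.3406, 0.239]
tool_rot: [[0.373, 0.928, 0.0], [0.928, -0.373, 0.0], [0.0, 0.0, -1.0]]
force: [0.3, -0.2, -1.8]
width: 0.0424
gripper_force: 35.0
```

```bash
python3 - <<'E'
from h import *
plan((.5482,.3401,.210))
E
```

```text
t 29.98 tcp [0.5489 0.3406 0.239 ] yaw 68.10 w 0.0424 F [ 0.3 -0.2 -1.8] tilt [0.0005 0.0003]
  dp [-0.7 -0.4 29. ]
```

servo_tool:
  series:
    - {"hand": -1,"dp": [-0.5,0,6],"twist": 0}
    - {"hand": -1,"dp": [-0.5,0,12],"twist": 0}
    - {"hand": -1,"dp": [-0.5,0,18],"twist": 0}
    - {"hand": -1,"dp": [-0.5,0,23],"twist": 0}
    - {"hand": -1,"dp": [-0.5,0,26],"twist": 0}
    - {"hand": -1,"dp": [-0.5,0,28],"twist": 0}
    - {"hand": -1,"dp": [-0.5,0,29],"twist": 0}
    - {"hand": -1,"dp": [-0.5,0,29],"twist": 0}
    - {"hand": -1,"dp": [-0.5,0,29],"twist": 0}
    - {"hand": -1,"dp": [-0.5,0,29],"twist": 0}

```text
time: 30.82
tcp_pos: [0.5487, 0.3401, 0.2101]
tool_rot: [[0.373, 0.928, 0.001], [0.928, -0.373, 0.0], [0.001, 0.0, -1.0]]
force: [0.0, 0.5, -1.1]
width: 0.0427
gripper_force: 35.0
```

```bash
python3 - <<'E'
from h import *
plan((.5482,.3401,.205))
E
```

```text
t 30.82 tcp [0.5487 0.3401 0.2101] yaw 68.10 w 0.0427 F [ 0.   0.5 -1.1] tilt [0.0007 0.0003]
  dp [-0.2 -0.5  5.1]
```

servo_tool:
  series:
    - {"hand": -1,"dp": [0,0,1.5],"twist": 0}
    - {"hand": -1,"dp": [0,0,3],"twist": 0}
    - {"hand": -1,"dp": [0,0,4],"twist": 0}
    - {"hand": -1,"dp": [0,0,5],"twist": 0}
    - {"hand": -1,"dp": [0,0,6],"twist": 0}
    - {"hand": -1,"dp": [0,0,6.5],"twist": 0}
    - {"hand": -1,"dp": [0,0,6.5],"twist": 0}
    - {"hand": -1,"dp": [0,0,6.5],"twist": 0}
    - {"hand": -1,"dp": [0,0,6.5],"twist": 0}
    - {"hand": -1,"dp": [0,0,6.5],"twist": 0}

```text
time: 31.65
tcp_pos: [0.5488, 0.3406, 0.2058]
tool_rot: [[0.373, 0.928, 0.002], [0.928, -0.373, 0.002], [0.002, 0.001, -1.0]]
force: [-3.4, -0.5, 7.1]
width: 0.0425
gripper_force: 35.0
```

```bash
python3 - <<'E'
from h import *
plan((.5482,.3401,.205))
E
```

```text
t 31.65 tcp [0.5488 0.3406 0.2058] yaw 68.11 w 0.0425 F [-3.4 -0.5  7.1] tilt [0.0016 0.0017]
  dp [-0.7 -0.3  0.8]
```

Contact at the expected height, so I release, rise and retreat to look.

servo_tool:
  series:
    - {"hand": -0.6,"dp": [0,0,0],"twist": 0}
    - {"hand": -0.1,"dp": [0,0,0],"twist": 0}
    - {"hand": 0.4,"dp": [0,0,0],"twist": 0}
    - {"hand": 0.4,"dp": [0,0,0],"twist": 0}
    - {"hand": 0.4,"dp": [0,0,-15],"twist": 0}
    - {"hand": 0.4,"dp": [0,0,-40],"twist": 0}
    - {"hand": 0.4,"dp": [0,0,-70],"twist": 0}
    - {"hand": 0.4,"dp": [0,0,-105],"twist": 0}
    - {"hand": 0.4,"dp": [-30,0,-130],"twist": 0}
    - {"hand": 0.4,"dp": [-65,0,-140],"twist": 0}

```text
time: 32.48
tcp_pos: [0.5255, 0.2806, 0.3491]
tool_rot: [[0.371, 0.929, 0.007], [0.929, -0.371, 0.003], [0.005, 0.005, -1.0]]
force: [-0.1, -1.1, 0.6]
width: 0.0661
gripper_force: 0.0
```

servo_tool:
  series:
    - {"hand": 0.4,"dp": [-35,0,0],"twist": 0}
    - {"hand": 0.4,"dp": [-70,0,0],"twist": 0}
    - {"hand": 0.4,"dp": [-105,0,0],"twist": 0}
    - {"hand": 0.4,"dp": [-140,0,0],"twist": 0}
    - {"hand": 0.4,"dp": [-170,0,0],"twist": 0}
    - {"hand": 0.4,"dp": [-190,0,0],"twist": 0}
    - {"hand": 0.4,"dp": [-200,0,0],"twist": 0}
    - {"hand": 0.4,"dp": [-200,0,0],"twist": 0}
    - {"hand": 0.4,"dp": [-200,0,0],"twist": 0}
    - {"hand": 0.4,"dp": [-200,0,0],"twist": 0}

```text
time: 33.32
tcp_pos: [0.45, 0.0949, 0.3433]
tool_rot: [[0.372, 0.928, 0.0], [0.928, -0.372, 0.0], [0.0, -0.0, -1.0]]
force: [0.5, 0.2, -0.4]
width: 0.0666
gripper_force: 0.0
```

```bash
python3 - <<'E'
from h import *
plan()
T={'flask_large':(.5482,.3401,.2365),'flask_medium':(.5183,.2280,.2105),'flask_small':(.4361,.3699,.1825),'square_bottle':(.4062,.2578,.2125)}
ks={};ims={}
for c in('scene','top','wrist'):
    ks[c]=r.get_calibration(c); ims[c]=r.read_camera(c)
    for t in T: print(c,t,[(d['position'],round(d['score'],2)) for d in r.mark_of(c,t)][:2])
for t,X in T.items(): print(t,[np.round(proj(ks[c],X),1) for c in ks])
s=cv2.resize(ims['scene'][95:225,360:500],None,fx=2.8,fy=2.8,interpolation=cv2.INTER_CUBIC)
w=cv2.resize(ims['wrist'][:330,:],(400,206)); a=np.zeros((s.shape[0],800,3),np.uint8); a[:,:s.shape[1]]=s; a[:206,400:]=w
cv2.imwrite('pics/end.png',a[:,:,::-1])
E
```

```text
t 33.32 tcp [0.45   0.0949 0.3433] yaw 68.14 w 0.0666 F [ 0.5  0.2 -0.4] tilt [0.0001 0.0005]
scene flask_large [([0.5465, 0.3377, 0.0951], 0.68)]
scene flask_medium [([0.6403, 0.0054, -0.0038], 0.95)]
scene flask_small [([0.3579, -0.3234, 0.0011], 0.91), ([0.4324, 0.3684, 0.0915], 0.67)]
scene square_bottle [([0.4037, 0.257, 0.0936], 0.74), ([0.4151, -0.5251, -0.0003], 0.4)]
top flask_large [([0.5453, 0.3387, 0.0962], 0.88)]
top flask_medium [([0.6406, 0.0118, -0.0012], 0.92), ([0.5151, 0.2249, 0.0956], 0.89)]
top flask_small [([0.3558, -0.3227, 0.0017], 0.73), ([0.4353, 0.3715, 0.0945], 0.56)]
top square_bottle []
wrist flask_large []
wrist flask_medium [([0.5179, 0.2232, 0.098], 0.86), ([0.6432, 0.0102, 0.0028], 0.65)]
wrist flask_small []
wrist square_bottle [([0.4043, 0.2588, 0.0949], 0.64)]
flask_large [array([460.1, 133.7]), array([130.6, 244.9]), array([ 320.6, -214. ])]
flask_medium [array([419.2, 147.2]), array([180.3, 259. ]), array([340.6,  25. ])]
flask_small [array([440.6, 134.9]), array([123.9, 291.9]), array([ 158.8, -121.5])]
square_bottle [array([404.5, 129.7]), array([165.4, 305.5]), array([178.7,  46.3])]
```

View pics/end.png

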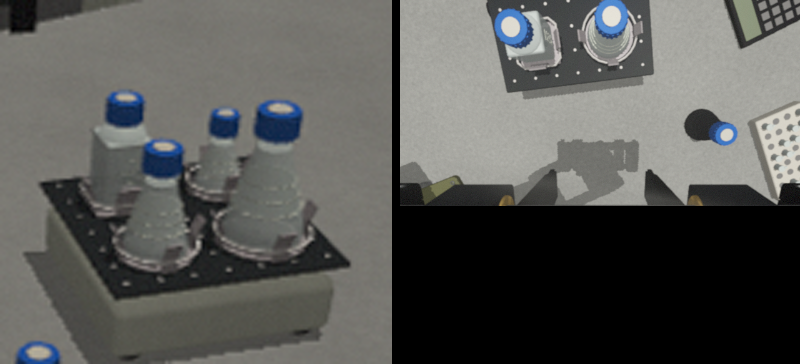

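The end picture shows all four vessels upright in their clamps. The cap discs in the scene view, at (459,133), (419,147), (440,136) and (405,130), match the fully seated predictions to within 1 px. Handing in.

```bash
python3 -c "
from station import r
print(r.finish_job())"
```

```text
the job is handed in; nothing more can be done
None
```

All three flasks and the square bottle are upright and seated in their matching clamps, checked by camera at about 33 s of the 99 s limit, and the job is handed in; the hand-in did not return a verdict.

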